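Dock two keyed microscope stage plates in the lanes they fit

TASK

Put the two microscope stage plates away in the docking rack: slide each one, nose first, in at the open mouth of the lane whose key suits its keyway until it is fully home against the back wall. The keys differ, so try a plate gently, and if it stops short draw it out and use the other lane; never force a plate, and leave everything else on the table where it is.

Things in the scene. Friction and masses are not known exactly. Their poses are not given: they have to be found in the camera images.
- rack: Low grey rack fixed to the table, 189 mm wide (y), 92 deep, 18 high; origin on the table, middle of its mouth; +x runs into the lanes. Two lanes, centrelines y=+46 (left) and -46 mm, 73 mm wide, 80 mm deep, floor = table; 6 mm lips overhang both sides of a lane 13 to 18 mm up, so plates enter only at the mouth. Flared guides (18 high) stand 14 mm out before the mouth, opening it to 81 mm.
- plate_1: Loose aluminium stage plate, 0.18 to 0.33 kg, 90 mm long (x), 70 wide (y), 10 thick; origin: centre of its underside, +x to its nose. A keyway 16 mm wide, 46 long, open at the nose, is cut through, its middle 16 mm LEFT (+y) of the plate's centreline. A black upright grip bar stands on it at x=-25 mm: 12 mm thick (x), 36 wide (y), from 10 to 40 mm above the table.
- plate_1_nose (a point): Middle of the nose edge of plate_1, 45 mm ahead of its origin, 5 mm up; axes as the plate's.
- plate_2: Loose aluminium stage plate, 0.18 to 0.33 kg, 90 mm long (x), 70 wide (y), 10 thick; origin: centre of its underside, +x to its nose. A keyway 16 mm wide, 46 long, open at the nose, is cut through, its middle 16 mm RIGHT (-y) of the plate's centreline. A black upright grip bar stands on it at x=-25 mm: 12 mm thick (x), 36 wide (y), from 10 to 40 mm above the table.
- plate_2_nose (a point): Middle of the nose edge of plate_2, 45 mm ahead of its origin, 5 mm up; axes as the plate's.
- seat_left (a point): Middle of the back wall's face in the left lane (rack x=80, y=+46 mm, 5 mm up); the nose of a plate that is fully home is here. Axes as the rack's. A steel key (40 mm long, 12 wide, 14 high) stands against this wall, its middle 16 mm to the left or the right of the centreline (unlike the other lane; which is which varies from start to start): a wrong plate stops against it 40 mm short.
- seat_right (a point): Middle of the back wall's face in the right lane (rack x=80, y=-46 mm, 5 mm up); the nose of a plate that is fully home is here. Axes as the rack's. A steel key (40 mm long, 12 wide, 14 high) stands against this wall, its middle 16 mm to the left or the right of the centreline (unlike the other lane; which is which varies from start to start): a wrong plate stops against it 40 mm short.
- key_a (a joint): How far one of the two keys is driven back on its stiff buffer spring, m: 0 at rest, grows towards the back wall, 5000 N/m (1 mm for 5 N). The two keys change lanes from start to start, so this does not tell where the key stands.
- key_b (a joint): How far one of the two keys is driven back on its stiff buffer spring, m: 0 at rest, grows towards the back wall, 5000 N/m (1 mm for 5 N). The two keys change lanes from start to start, so this does not tell where the key stands.
- brick: Bystander: whole red brick, 110 x 210 x 62 mm; origin at the centre of its underside. Leave alone.
- brick_half: Bystander: half brick, 110 x 105 x 62 mm; origin at the centre of its underside. Leave alone.
- mug: Bystander: dark blue mug, 80 mm across, 90 mm high; origin at the centre of its underside. Leave alone.
- tape: Bystander: black tape measure, 65 x 35 x 60 mm; origin at the centre of its underside. Leave alone.
- sherd: Bystander: flat terracotta sherd, 60 x 45 x 14 mm; origin at the centre of its underside. Leave alone.
- scale_bar: Bystander: white photo scale, 20 x 100 x 6 mm; origin at the centre of its underside. Leave alone.
There are look-alikes about, which are no part of the job. What is shaped like the plate_1 but pink or red is not meant. Leave any turquoise look-alike of the plate_2 alone.

How it is judged:
On the way:
1. one of the plates is fully home in a lane ((horizontal distance between any of plate_1_nose, plate_2_nose and seat_left below 0.006 m or horizontal distance between any of plate_1_nose, plate_2_nose and seat_right below 0.006 m)), for 0.2 s.
At the end, for the whole second after the job is handed in: each plate lies flat and still, nose first in its own lane, the middle of its nose within 6 mm of the back wall's middle point of that lane and its length within 0.08 rad of the lane's direction (((horizontal distance between plate_1_nose and seat_left below 0.006 m and horizontal distance between plate_2_nose and seat_right below 0.006 m) or (horizontal distance between plate_1_nose and seat_right below 0.006 m and horizontal distance between plate_2_nose and seat_left below 0.006 m)) and height (world z) of each of plate_1, plate_2 below 0.004 m and angle between each of plate_1, plate_2's own z axis and vertical below 0.06 rad and angle between the x axis of each of plate_1, plate_2 and the x axis of rack, either way round below 0.08 rad and linear speed of each of plate_1, plate_2 below 0.01 m/s); the robot touches nothing.
It fails at once if a plate forced against a key: the key driven back more than 8 mm (40 N) (value of joint any of key_a, key_b above 0.008 m).
It fails at once if a plate forced against the rack with more than 60 N (contact force between any of plate_1, plate_2 and rack above 60 N).
It fails at once if one of the other things on the table moved more than 25 mm (distance of any of brick, brick_half, mug, tape, sherd, scale_bar from where it was at the start of the episode above 0.025 m).
It also fails if it takes over 72 s, if anything falls off the work surface, if the arm or the gripper's body presses on something with over 40 N, if the wrist force passes 120 N, or if a joint passes its speed limit or range.

ROBOT

A 6-joint arm with a two-finger parallel gripper is mounted at the origin on the work surface. World frame = base frame: x ahead of the robot, y to its left, z up, the work surface at z = 0. Lengths are in m, angles in rad, forces in N, time in s.
With the tool pointing down it reaches from about 0.375 to 0.9 m from the base axis. Payload 3.1 kg.
Tool frame: the origin (TCP) lies midway between the tips of the shut fingers; the grasp point (between the pads) lies 19 mm behind it; z points along the fingers, y is the line along which they close (so a half turn about z gives the same grasp; the last joint's range is limited). The gripper opens to 85 mm and grips with 20 to 120 N. Pads are 22 mm wide; open, the fingers measure 114 mm over their backs; the gripper's body (76 mm by 85 mm) begins 54 mm behind the grasp point. The pads swing forward as they close: fully open they stand 13 mm farther back than shut.
Start: joints at [0.939, 0.527, 1.433, -0, 1.181, -0.178], TCP at [0.274, 0.562, 0.231] pointing down, gripper open.
Joint ranges: [-3.08, 3.08], [-0.75, 2.2], [0.22, 2.44], [-1.43, 4.57], [0, 2.65], [-2.85, 2.85]. Speed limits (rad/s): [2.79, 2.79, 3.14, 3.14, 3.14, 3.14].

INTERFACE

Orientations are given as a unit quaternion [w, x, y, z].
In Python, from bench import r gives the robot as it stands. Calls block until the motion is done:
- r.reach(position, orientation): joint-space move of the TCP to a pose.
- r.move_straight(position, velocity=0.15, rot=None): straight line of the TCP; rot=None keeps the orientation; velocity is the mean speed in m/s.
- r.movej(angles): joint-space move.
- r.gripper_to(opening, effort=None): finger opening in m; effort is the grip in N (None keeps the last); returns when the fingers have stopped.
- r.dwell(seconds).
- r.ik(position, orientation): joint angles nearest the present ones, or None.
- r.sense(): the state.
- r.capture(name): name is "side" or "top"; returns the picture (400x640x3 uint8, red, green, blue); there is no depth.
- r.camera_params(name): a dict with "mtx" (3x3 intrinsics, pixels), "R" (3x3) and "t" (3): a world point X has camera coordinates R X + t. Camera axes: x right, y down, z forward; pixel columns grow to the right and rows downward; lengths in m; the calibration is good to about 2 mm. A picture is of the moment at which its call begins. camera_params takes no time and is no camera call.
A pose or a line that the arm cannot do raises r.IKError and nothing moves.
- r.hand_in(): hands the job in; it is judged then, once.
The state is a dict: "clock": time; "joint_positions": joint angles; "qd": joint speeds; "joint_torque": joint torques, N m; "position": TCP position; "tool_rot": TCP orientation; "ft_force": force on the tool from outside, world axes, zero at the start; "torque": the same for the moment, N m; "finger_gap": finger opening in m; "gripper_force": force on a finger pad.
Only numpy, scipy, OpenCV 4.12 (cv2) and the standard library are available. Lean on these libraries where they do the work, as an engineer would, in place of code of your own. Each camera call takes 0.05 s, during which the arm holds its last target. There are 200 camera calls.

## Working session

There is one attempt and no reset: what is moved stays moved. The work goes in short steps, each a Python script; the robot and the scene stay as the last script left them, time stands still between calls to the robot, and variables do not carry over. Pictures are saved under pics/ and viewed, at most 10 in all, crops included, and the job is handed in when it is done.

```bash
mkdir -p pics; ls; python3 - <<'E'
from bench import r
import cv2,numpy as np
for n in("top","side"):
    im=r.capture(n); cv2.imwrite(f"pics/{n}0.png",cv2.cvtColor(im,cv2.COLOR_RGB2BGR))
    p=r.camera_params(n); print(n,np.round(p["mtx"],1).tolist(),np.round(-p["R"].T@p["t"],3),np.round(p["R"],3).tolist())
s=r.sense();print(s["tool_rot"],s["finger_gap"],s["clock"])
E
```

```text
pics
top [[445.8, 0.0, 321.0], [0.0, 445.8, 191.9], [0.0, 0.0, 1.0]] [ 0.311 -0.042  1.107] [[0.115, -0.993, 0.003], [-0.973, -0.113, -0.203], [0.203, 0.02, -0.979]]
side [[499.3, 0.0, 318.4], [0.0, 499.3, 199.2], [0.0, 0.0, 1.0]] [-0.077 -1.055  1.09 ] [[0.852, -0.523, -0.017], [-0.356, -0.556, -0.751], [0.383, 0.646, -0.66]]
[-3.83990723e-04  2.24962526e-01  9.74366935e-01 -8.89550450e-04] 0.08520088932747855 0.1
```

View pics/top0.png

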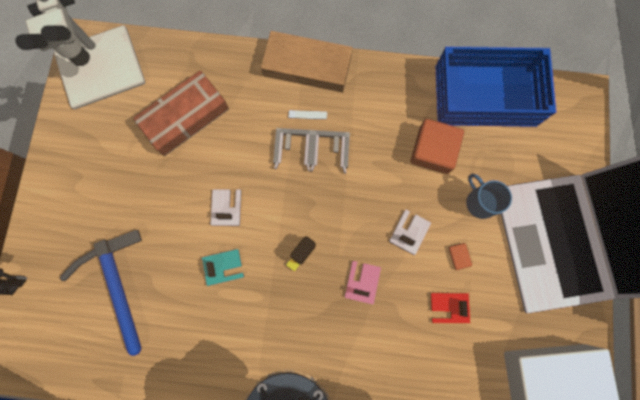

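View pics/side0.png

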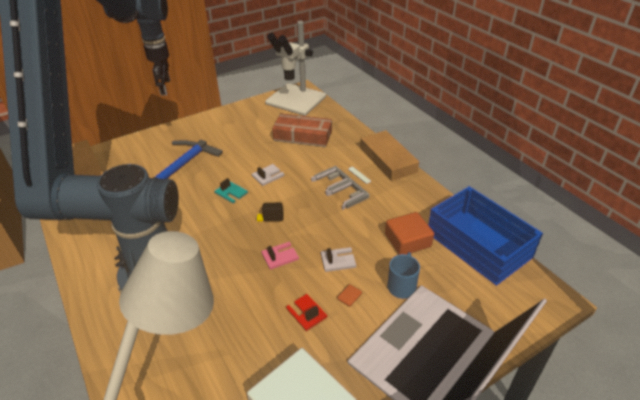

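The top view shows the rack at about (311,148), a white plate at (226,207) with its grip towards the bottom, and another at (410,231). Keys seem to stand at (288,142) and (337,142). I'll zoom in.

```bash
cat > h.py <<'E'
import cv2,numpy as np
from bench import r
def plane(n,uv,z):
    p=r.camera_params(n); uv=np.atleast_2d(np.float64(uv)); c=-p["R"].T@p["t"]
    d=(p["R"].T@np.linalg.inv(p["mtx"])@np.c_[uv,np.ones(len(uv))].T).T
    return c+d*((z-c[2])/d[:,2])[:,None]
def proj(n,X):
    p=r.camera_params(n); q=(p["mtx"]@(p["R"]@np.atleast_2d(X).T+p["t"][:,None])).T
    return q[:,:2]/q[:,2:]
E
python3 - <<'E'
import cv2,numpy as np
im=cv2.imread("pics/top0.png")
a=cv2.resize(im[115:185,260:360],None,fx=5,fy=5,interpolation=cv2.INTER_CUBIC)
b=cv2.resize(im[180:240,200:250],None,fx=4,fy=4,interpolation=cv2.INTER_CUBIC)
c=cv2.resize(im[200:260,385:435],None,fx=4,fy=4,interpolation=cv2.INTER_CUBIC)
o=np.zeros((600,500,3),np.uint8);o[:350]=a;o[350:590,:200]=b;o[350:590,250:450]=c
cv2.imwrite("pics/z0.png",o)
from h import plane
hsv=cv2.cvtColor(im,cv2.COLOR_BGR2HSV)
m=((hsv[...,1]<60)&(hsv[...,2]>130)).astype(np.uint8)*255
for (x0,x1,y0,y1) in((200,250,180,240),(385,435,200,260)):
    k=np.zeros_like(m);k[y0:y1,x0:x1]=m[y0:y1,x0:x1]
    cs=max(cv2.findContours(k,0,2)[0],key=cv2.contourArea)
    W=plane("top",cs[:,0],.010)[:,:2]
    rc=cv2.minAreaRect((W*1000).astype(np.float32)); print(cv2.contourArea(cs),rc,cv2.boxPoints(rc).tolist())
for p in((278,166),(311,168),(346,168),(276,131),(348,134)): print(p,plane("top",p,.018).round(4))
E
```

```text
839.0 ((471.0927734375, 213.06362915039062), (88.54071044921875, 71.52819061279297), 6.622216701507568) [[422.993408203125, 243.48374938964844], [431.2421875, 172.4327850341797], [519.192138671875, 182.6435089111328], [510.943359375, 253.69447326660156]]
866.5 ((463.8796691894531, -248.23638916015625), (70.05238342285156, 91.44894409179688), 67.93222045898438) [[408.34552001953125, -263.5177307128906], [493.09490966796875, -297.8753967285156], [519.413818359375, -232.95504760742188], [434.6644287109375, -198.59738159179688]]
(278, 166) [[0.5899 0.096  0.018 ]]
(311, 168) [[0.5944 0.0126 0.018 ]]
(346, 168) [[ 0.6046 -0.0751  0.018 ]]
(276, 131) [[0.6814 0.1136 0.018 ]]
(348, 134) [[ 0.6949 -0.0709  0.018 ]]
```

View pics/z0.png

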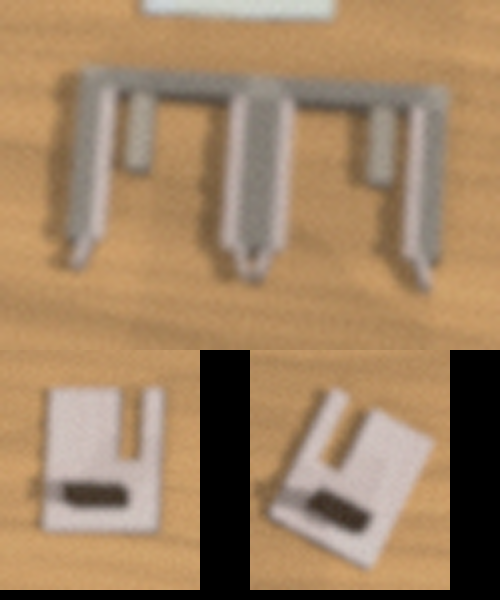

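The zoom shows the left lane's key on the left (138 in the crop, lane 105–230) and the right lane's key on the right (380, lane 290–410). So plate_1, the one on the right at about (464,-248) mm, goes to the left lane. Plate_2, the one on the left, goes to the right lane. Next I'll fit the rack edges and pick up plate_1.

```bash
python3 - <<'E'
import cv2,numpy as np
from h import *
im=cv2.imread("pics/top0.png");hsv=cv2.cvtColor(im,cv2.COLOR_BGR2HSV)
print(hsv[131,300],hsv[150,311],hsv[150,280],hsv[150,295],hsv[140,270])
m=((hsv[...,1]<75)).astype(np.uint8)*255
k=np.zeros_like(m);k[124:175,265:358]=m[124:175,265:358]
cs=max(cv2.findContours(k,0,cv2.CHAIN_APPROX_NONE)[0],key=cv2.contourArea)
W=plane("top",cs[:,0],.018)[:,:2]*1000
rc=cv2.minAreaRect(W.astype(np.float32));print(rc,cv2.boxPoints(rc).tolist())
# edge-wise line fits in rough rack frame
yaw=np.radians(4.2)
for it in range(3):
    R=np.array([[np.cos(yaw),-np.sin(yaw)],[np.sin(yaw),np.cos(yaw)]]); L=W@R
    hi=L[:,0].max(); b=L[(L[:,0]>hi-5)&(abs(L[:,1]-L[:,1].mean())<80)]
    yaw+= -np.polyfit(b[:,1],b[:,0],1)[0]
bx=np.median(b[:,0]); mid=L[(L[:,0]>bx-75)]
yl,yr=np.median(mid[mid[:,1]>mid[:,1].max()-4,1]),np.median(mid[mid[:,1]<mid[:,1].min()+4,1])
print("yaw",np.degrees(yaw),"back",bx,"y",yl,yr,yl-yr,"front",L[:,0].min())
o=R@np.array([bx-92,(yl+yr)/2]);print("mouth origin",o)
t=cv2.resize(np.hstack([k[115:185,255:365]]),None,fx=3,fy=3)
E
```

```text
[ 19  31 131] [ 17  32 128] [ 11  32 192] [ 17 115 173] [ 16 122 175]
((642.236572265625, 18.287010192871094), (107.14152526855469, 189.26351928710938), 3.172668218612671) [[583.510498046875, 109.80884552001953], [593.9853515625, -79.16458892822266], [700.962646484375, -73.23482513427734], [690.48779296875, 115.73860931396484]]
yaw 3.1532059226894487 back 694.2449471624043 y 75.9778214503125 -109.89277900478481 185.8706004550973 front 588.6695835890334
mouth origin [602.26592246  16.19540398]
```

```bash
cat >> h.py <<'E'
from scipy.spatial.transform import Rotation as Ro
RO=np.array([.6033,.0161]); RY=np.radians(3.17)
def rot2(a): return np.array([[np.cos(a),-np.sin(a)],[np.sin(a),np.cos(a)]])
def quat(a):  # tool down, finger closing line (tool y) along heading a
    c,s=np.cos(a),np.sin(a)
    q=Ro.from_matrix(np.array([[-s,c,0],[c,s,0],[0,0,-1.]])).as_quat()
    return q[[3,0,1,2]]
def rack(x,y): return RO+rot2(RY)@np.array([x,y])
def st(l=""):
    s=r.sense(); print(l,"t%.1f"%s["clock"],np.round(s["position"],4),"F",np.round(s["ft_force"],1),"gap %.4f"%s["finger_gap"],"gf",np.round(s["gripper_force"],1)); return s
def grab(c,yaw,flip=0):
    b=np.array(c)+rot2(yaw)@[-.025,0]; q=quat(yaw+flip)
    r.gripper_to(.06); r.reach([*b,.09],q); r.move_straight([*b,.015],.12)
    r.gripper_to(0,40); st("grip")
def carry(y,flip=0,nose=-.022):
    b=rack(nose-.07,y); q=quat(RY+flip); p=r.sense()["position"]
    r.move_straight([p[0],p[1],.05],.12); r.move_straight([*b,.05],.2,q); st("over")
E
python3 - <<'E'
from h import *
P=[("p1",np.array([.4639,-.2482]),np.radians(-22.07)),("p2",np.array([.4711,.2131]),np.radians(6.62))]
for n,c,y in P:
  for f in(0,np.pi):
    b=c+rot2(y)@[-.025,0]
    print(n,f,[None if j is None else np.round(j,2) for j in(r.ik([*b,.09],quat(y+f)),r.ik([*b,.015],quat(y+f)),r.ik([*rack(.01,.046),.015],quat(RY+f)),r.ik([*rack(.01,-.046),.015],quat(RY+f)))])
E
```

```text
p1 0 [array([-0.72,  0.59,  1.86, -0.  ,  0.69, -0.33]), array([-0.72,  0.74,  1.89, -0.  ,  0.51, -0.33]), array([-0.08,  0.81,  1.6 , -0.  ,  0.73, -0.14]), array([-0.23,  0.81,  1.59, -0.  ,  0.74, -0.28])]
p1 3.141592653589793 [array([-0.72,  0.59,  1.86, -0.  ,  0.69,  2.81]), array([-0.72,  0.74,  1.89, -0.  ,  0.51,  2.81]), None, None]
p2 0 [array([ 0.21,  0.59,  1.88, -0.  ,  0.67,  0.1 ]), array([ 0.21,  0.73,  1.91, -0.  ,  0.5 ,  0.1 ]), array([-0.08,  0.81,  1.6 , -0.  ,  0.73, -0.14]), array([-0.23,  0.81,  1.59, -0.  ,  0.74, -0.28])]
p2 3.141592653589793 [None, None, None, None]
```

```bash
python3 - <<'E'
from h import *
c=np.array([.4639,-.2482]);y=np.radians(-22.07)
r.reach([*(c+rot2(y)@[-.025,0]),.15],quat(y)); st()
grab(c,y); carry(.046)
b=rack(-.092,.046); r.move_straight([*b,.018],.1); st("low")
cv2.imwrite("pics/top1.png",cv2.cvtColor(r.capture("top"),4)); cv2.imwrite("pics/side1.png",cv2.cvtColor(r.capture("side"),4))
a=cv2.imread("pics/top1.png")[115:215,255:365];d=cv2.imread("pics/side1.png")[140:240,280:390]
cv2.imwrite("pics/z1.png",cv2.resize(np.hstack([a,d]),None,fx=3.6,fy=3.6,interpolation=2))
E
```

```text
t3.0 [ 0.4411 -0.2382  0.1501] F [0.2 0.1 0.3] gap 0.0854 gf 0.0
grip t5.0 [ 0.4409 -0.2389  0.0156] F [0.1 0.6 5.8] gap 0.0114 gf 40.6
over t7.1 [0.5087 0.0562 0.0499] F [-0.4  0.2 -2.7] gap 0.0114 gf 39.4
low t7.6 [0.5086 0.0566 0.0177] F [ 0.7 -0.2 -2.2] gap 0.0113 gf 39.4
```

View pics/z1.png

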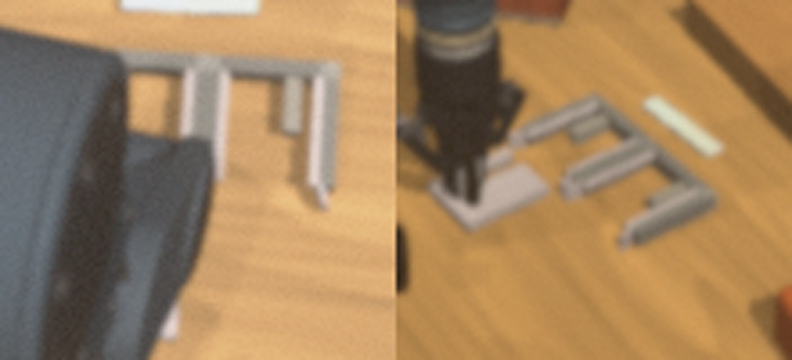

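Side view: plate_1 is held level, its nose just short of the left mouth (crop 545,185). I'll lower it and feed it in gently with force checks.

```bash
cat >> h.py <<'E'
def feed(x1,y,z,lim=10,step=.003,v=.04,dz=None):
    """advance TCP along rack x to rack-x x1 at rack-y y; stop when the horizontal force changes by lim"""
    p=r.sense()["position"][:2]; x=(rot2(-RY)@(p-RO))[0]; f0=np.array(r.sense()["ft_force"]); d=np.sign(x1-x)
    while (x1-x)*d>1e-4:
        x=x+d*min(step,abs(x1-x)); r.move_straight([*rack(x,y),z],v)
        s=r.sense(); f=rot2(-RY)@(np.array(s["ft_force"])-f0)[:2]
        if np.hypot(*f)>lim: print("stop x %.4f f(rack)"%x,np.round(f,1),"t%.1f"%s["clock"]); return x,f
    print("reached x %.4f f(rack)"%x,np.round(f,1),"t%.1f"%s["clock"]); return x,f
E
python3 - <<'E'
from h import *
b=rack(-.092,.046); r.move_straight([*b,.0165],.05); r.gripper_to(0,20); st("set")
feed(-.055,.046,.0165)
st()
d=cv2.cvtColor(r.capture("side"),4)[140:240,280:390]
cv2.imwrite("pics/z2.png",cv2.resize(d,None,fx=5,fy=5,interpolation=2))
E
```

```text
set t8.1 [0.5089 0.057  0.0166] F [ 0.8 -0.2 -3.1] gap 0.0115 gf 39.4
reached x -0.0550 f(rack) [-1.1  0.5] t11.4
 t11.4 [0.5459 0.059  0.0165] F [-0.3  0.2 -2.4] gap 0.0114 gf 39.4
```

View pics/z2.png

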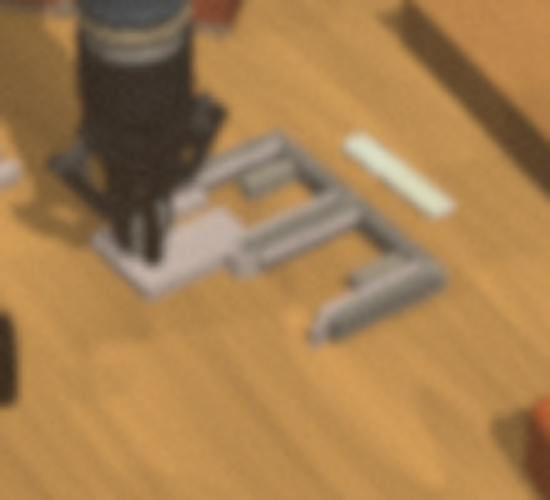

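Plate_1's nose has entered the left lane between the walls without contact. Continuing.

```bash
python3 - <<'E'
from h import *
r.gripper_to(.016,20); r.gripper_to(0,20); st()
x,f=feed(.0115,.046,.0158,lim=8,step=.004,v=.05)
st()
E
```

```text
t11.9 [0.5461 0.059  0.0169] F [0.2 0.7 3.2] gap 0.0115 gf 20.9
stop x -0.0508 f(rack) [-9.2 -2.7] t12.1
 t12.1 [0.546  0.059  0.0168] F [-8.8 -2.5 14.7] gap 0.0118 gf 23.1
```

```bash
python3 - <<'E'
from h import *
r.gripper_to(.016,20); r.move_straight([*rack(-.055,.046),.0175],.05); r.gripper_to(0,20); st()
x,f=feed(.0115,.046,.0178,lim=8,step=.004,v=.05)
st()
E
```

```text
t12.8 [0.547  0.0589 0.0175] F [ 0.5  0.2 -0.8] gap 0.0114 gf 23.7
reached x 0.0115 f(rack) [-1.6  0.6] t17.1
 t17.1 [0.612  0.0627 0.0177] F [-1.1  0.8 -3. ] gap 0.0114 gf 23.4
```

```bash
python3 - <<'E'
from h import *
x,f=feed(.020,.046,.0178,lim=6,step=.001,v=.03)
st()
E
```

```text
stop x 0.0143 f(rack) [-5.7 -2.3] t17.8
 t17.8 [0.612  0.0629 0.0177] F [-6.7 -1.8  2.5] gap 0.0115 gf 24.2
```

```bash
python3 - <<'E'
from h import *
r.gripper_to(.03); p=r.sense()["position"]; r.move_straight([p[0],p[1],.10],.2)
c=np.array([.4711,.2131]);y=np.radians(6.62)
grab(c,y)
t=cv2.cvtColor(r.capture("top"),4)[115:185,260:360]
s=cv2.cvtColor(r.capture("side"),4)[150:220,290:390]
cv2.imwrite("pics/z3.png",cv2.resize(np.hstack([t,s]),None,fx=4,fy=4,interpolation=2))
E
```

```text
grip t21.2 [0.447  0.2104 0.0157] F [-1.2 -0.2  6.4] gap 0.0110 gf 40.2
```

View pics/z3.png

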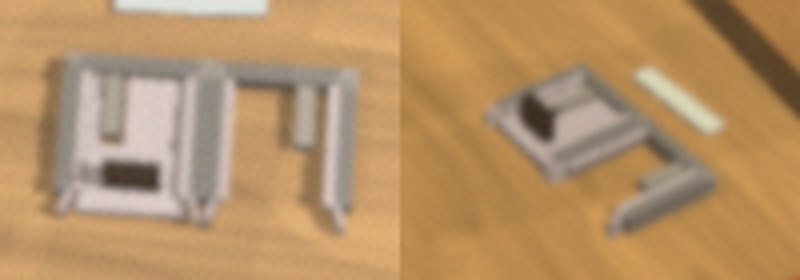

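Plate_1 looks home: its nose is against the back wall, with the key inside the keyway and the tail 10 mm out. Now plate_2 goes into the right lane.

```bash
python3 - <<'E'
from h import *
r.gripper_to(.02,40); p=r.sense()["position"]; r.move_straight([p[0],p[1],.0178],.05); r.gripper_to(0,40); st()
carry(-.046); r.move_straight([*rack(-.092,-.046),.0188],.1)
x,f=feed(-.055,-.046,.0188,lim=8,v=.05)
if x>-.056:
    r.gripper_to(.016,20); r.move_straight([*rack(-.055,-.046),.0175],.05); r.gripper_to(0,20); st()
    x,f=feed(.0095,-.046,.0178,lim=8,step=.004,v=.05)
    if x>.009: feed(.020,-.046,.0178,lim=6,step=.001,v=.03)
st()
E
```

```text
t22.1 [0.4462 0.2102 0.018 ] F [-0.4  0.1  2.9] gap 0.0112 gf 39.8
over t23.9 [ 0.5131 -0.0339  0.0498] F [-0.9 -0.4 -1.8] gap 0.0112 gf 39.1
reached x -0.0550 f(rack) [-1.4 -0.2] t27.6
 t28.3 [ 0.5509 -0.0329  0.0176] F [-1.2 -0.8  1.5] gap 0.0119 gf 21.1
reached x 0.0095 f(rack) [1.4 0.6] t32.6
stop x 0.0135 f(rack) [-7. -0.] t33.6
 t33.6 [ 0.6169 -0.029   0.0177] F [-6.8 -0.6  2.8] gap 0.0114 gf 21.4
```

```bash
python3 - <<'E'
from h import *
r.gripper_to(.03); p=r.sense()["position"]; r.move_straight([p[0],p[1],.12],.2)
r.reach([.42,.25,.2],quat(RY)); st()
t=cv2.cvtColor(r.capture("top"),4)[115:185,260:360]
s=cv2.cvtColor(r.capture("side"),4)[150:220,290:390]
cv2.imwrite("pics/z4.png",cv2.resize(np.hstack([t,s]),None,fx=4,fy=4,interpolation=2))
E
```

```text
t35.9 [0.4211 0.2496 0.1997] F [ 0.3 -0.3  0.1] gap 0.0300 gf 0.0
```

View pics/z4.png

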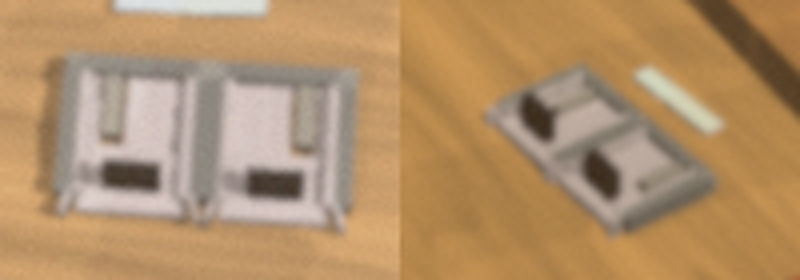

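Both plates sit in their lanes with the noses at the back wall and the tails just past the mouth, symmetric and square. Handing in.

```bash
python3 -c "
from bench import r
print(r.hand_in())"
```

```text
the job is handed in; nothing more can be done
None
```

Both plates went in without being forced, plate_1 in the left lane and plate_2 in the right. The final pictures show each fully home against the back wall, and I handed the job in at about 36 s; no verdict came back.

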